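Bring the long test lever to its stop

TASK

Two lever blanks are pinned on their grey jig plates for the lock endurance test. Swing the longer lever about its pin, by pushing its free end, until it lies against the tall hexagonal stop block on its own plate, and leave it there. Leave the short lever on the smaller plate as it is.

Things in the scene. Friction and masses are not known exactly. Their poses are not given: they have to be found in the camera images.
- lever_push (a point): Point on the long steel lever (24 mm wide, 20 to 32 mm above bench, 230 mm from pin to free end): on its mid-line, half-way up, 200 mm from the pin, over open bench. Local x: from free end to pin, y across, z up. It swings level, drags about 2 N here, stays where left. Starts between hexagonal stop and round rubber buffer, 15 degrees or more from each; either may be on the left or right.
- lever_pin (a point): Axis of the long lever's fixed upright pin, at half the bar's height (26 mm above the bench). The eye is 40 mm across; pin and nut end 44 mm above the bench. The fixed grey plate, 232 mm wide, 14 mm thick, reaches 135 mm from the pin towards the lever's free end, so the lever's end overhangs it by at least 60 mm.
- stop_block: The long lever's stop: fixed upright steel hexagonal block, 32 mm across flats, 42 mm tall, on the large plate. Origin: centre of its underside, 14 mm above the bench. The lever meets a flat of it 130 mm from the pin; then its centre is 28.5 mm from the bar's mid-line, square to the bar. The buffer opposite is black, round, 32 mm across, 22 mm tall.
- short_lever_push (a point): Point on the short steel lever of the smaller jig, to be left alone: same bar section, 140 mm from pin to free end; the point is on the mid-line, half-way up (26 mm above the bench), 120 mm from its pin. This jig has a hexagonal stop and a buffer of its own.

How it is judged (in metres and radians):
At the end, for the whole second after the job is handed in: The long lever lies against the hexagonal stop block (gap at the block at most 12 mm), and the short lever's point is within 15 mm of where it started (y of stop_block in the frame of lever_push between -0.0405 and 0.0405 m and distance of short_lever_push from where it was at the start of the episode below 0.015 m); the robot touches nothing.
It fails at once if the short lever is moved by more than 15 mm (distance of short_lever_push from where it was at the start of the episode above 0.015 m).
It also fails if it takes over 32 s, if anything falls off the work surface, if the arm or the gripper's body presses on something with over 40 N, if the wrist force passes 120 N, or if a joint passes its speed limit or range.

ROBOT

A 6-joint arm with a two-finger parallel gripper is mounted at the origin on the work surface. World frame = base frame: x ahead of the robot, y to its left, z up, the work surface at z = 0. Lengths are in m, angles in degrees, forces in N, time in s.
With the tool pointing down it reaches from about 0.25 to 0.725 m from the base axis. Payload 9.7 kg.
Tool frame: the origin (TCP) lies at the very end of the fingers, on their centre line; the grasp point (between the pads) lies 19 mm behind it; z points along the fingers, y is the direction in which the jaws open and shut (so a half turn about z gives the same grasp; the last joint's range is limited). The gripper opens to 85 mm and grips with 20 to 120 N. Pads are 22 mm wide; open, the fingers measure 114 mm over their backs; the gripper's body (76 mm by 85 mm) begins 54 mm behind the grasp point. The pads swing forward as they close: fully open they stand 13 mm farther back than shut.
Start: joints at [76.547, 4.979, 10.078, 95.1, 0, 90], TCP at [0.128, 0.535, 0.231] pointing down, gripper open.
Joint ranges: [-179.16, 179.16], [-48.56, 103.87], [-65.8, 70.77], [-126.05, 130.52], [-82.76, 87.17], [-180, 180]. Speed limits (degrees/s): [127.2, 127.2, 147.25, 180, 180, 180].

INTERFACE

Orientations are given as [roll, pitch, yaw] about the fixed x, y, z axes, in that order (R = Rz(yaw) Ry(pitch) Rx(roll)).
In Python, from workcell import bot gives the robot as it stands.
- The arm moves only by the shell command python3 -m pendant 'ROWS' [FORCE]. ROWS is JSON, a list that holds one entry, the list of rows, each a list of 7 numbers: the shift along the tool's x, y, z in cm, then the turn, a rotation vector about the tool's x, y, z in rad, then the opening in per cent of the stroke, from 0 (shut) to 100 (fully open). In form: [[[dx, dy, dz, ax, ay, az, gripper], ...]]. A call has 1 to 5 rows; each row shifts and turns the pose as measured when the row begins, along the tool's axes as they then stand; what a row does not reach is not made up. A row lasts 1/12 s, in which the tool goes at most 41.7 mm and 7.16 degrees, less where a joint would pass 70% of its speed; a pose out of reach is approached as far as the arm can. A call with a gripper value outside its range is refused whole. The fingers move at their own pace and stop on an object; FORCE is the grip in N (left out, the last holds). Time passes only in rows, so rows that do not move let the fingers close. It gives the time, the measured TCP pose, the force and the opening at its end, in the units of the state.
- bot.get_obs(): the state, without advancing time (a new reading comes with each control period).
- bot.camera(name): name is "side" or "top"; returns the picture (480x640x3 uint8, red, green, blue); there is no depth.
- bot.get_calibration(name): a dict with "intrinsics" (3x3 intrinsics, pixels), "D" ([k1, k2, p1, p2, k3] as OpenCV has them; the pictures are not rectified), "pose" (4x4, takes a point from camera to world coordinates). Camera axes: x right, y down, z forward; pixel columns grow to the right and rows downward; lengths in m; the calibration is good to about 2 mm. A picture is of the moment at which its call begins. get_calibration takes no time and is no camera call.
- bot.job_done(): hands the job in, once; it reports no verdict.
Trained networks look in the newest picture that a camera, given by its name, has taken for a name from the list of things; names that differ only in an ending like _2 or _b are one class to them, and where a whole thing is asked for, a point or a joint stands for the part that bears it (a point fixed in the world has none). Each returns a list of dicts, best first, with "confidence" (0 to 1); they miss things now and then, are a little off and sometimes report something else, mostly with a low value. They report only what shows in the picture. A call takes as long as a camera call.
- bot.masks_of(camera, thing): "pixels" (480x640 bool, what is visible of it) and "extent" ([left, top, right, bottom] in pixels, round what is visible of it).
- bot.mark_of(camera, thing): "uv" ([column, row] in pixels: a listed point, or the origin of a listed thing).
The state is a dict: "time": time; "q": joint angles; "qd": joint speeds; "joint_efforts": joint torques, N m; "ee_pos": TCP position; "tcp_rot": TCP orientation; "wrist_force": force on the tool from outside, world axes, zero at the start; "torque": the same for the moment, N m; "opening": finger opening in m.
Only numpy, scipy, OpenCV 4.12 (cv2) and the standard library are available. Lean on these libraries where they do the work, as an engineer would, in place of code of your own. Each camera call takes 0.05 s, during which the arm holds its last target. There are 200 camera calls.

## Working session

There is one attempt and no reset: what is moved stays moved. The work goes in short steps, Python scripts to look and compute and a shell command to move; the robot and the scene stay as the last step left them, time stands still between calls to the robot, and variables do not carry over. Pictures are saved under pics/ and viewed, about 8 in all and at most 12, crops included, and the job is handed in when it is done.

```bash
mkdir -p pics; cat > h.py <<'E'
import numpy as np, cv2
from workcell import bot
def ray(cam,uv,z):
    c=bot.get_calibration(cam);K=np.array(c["intrinsics"]);D=np.array(c["D"]);T=np.array(c["pose"])
    n=cv2.undistortPoints(np.array([[uv]],float),K,D)[0,0]
    d=T[:3,:3]@[n[0],n[1],1];o=T[:3,3]
    return (o+d*(z-o[2])/d[2])
E
python3 - <<'E'
from h import *
Z=dict(lever_push=.026,lever_pin=.026,stop_block=.014,short_lever_push=.026)
for c in("top","side"):
    im=bot.camera(c);cv2.imwrite(f"pics/{c}0.png",im[:,:,::-1])
    for n,z in Z.items():
        for m in bot.mark_of(c,n): print(c,n,np.round(m["uv"],1),round(m["confidence"],2),ray(c,m["uv"],z).round(4))
print(bot.get_obs())
E
```

```text
top lever_push [150.4 263.3] 0.67 [0.5058 0.276  0.026 ]
top lever_pin [191.6 152.5] 0.63 [0.6955 0.208  0.026 ]
top stop_block [233.9 217.7] 0.94 [0.5842 0.1349 0.014 ]
top short_lever_push [414.2 224.8] 0.6 [ 0.5704 -0.169   0.026 ]
side lever_push [275.7 162. ] 0.97 [0.507  0.2952 0.026 ]
side lever_pin [375.4 181. ] 0.57 [0.7006 0.2149 0.026 ]
side stop_block [323.9 218.1] 0.83 [0.5902 0.1212 0.014 ]
side short_lever_push [325.9 344.4] 0.91 [ 0.5644 -0.1699  0.026 ]
side short_lever_push [374.8 181.4] 0.45 [0.6992 0.2136 0.026 ]
{'time': 0.5, 'q': array([ 7.65444679e+01,  4.98188934e+00,  1.00751408e+01,  9.50998166e+01,
       -1.36141322e-05,  9.00004472e+01]), 'qd': array([ 0.03547096,  0.02489184,  0.04154572, -0.07617431,  0.05646832,
        0.08637528]), 'joint_efforts': array([ 2.14047204e-04, -5.19649744e+01,  4.64538968e+01,  2.09742873e-03,
       -7.48275647e-05,  4.75908273e-07]), 'ee_pos': array([0.1279751 , 0.53488283, 0.2312279 ]), 'tcp_rot': array([-1.79993435e+02,  1.36653749e-05,  1.66544021e+02]), 'wrist_force': array([-0.31365249, -0.68345362,  0.2223052 ]), 'torque': array([ 0.0044527 ,  0.05361648, -0.02204473]), 'opening': 0.08512884043123217}
```

View pics/top0.png

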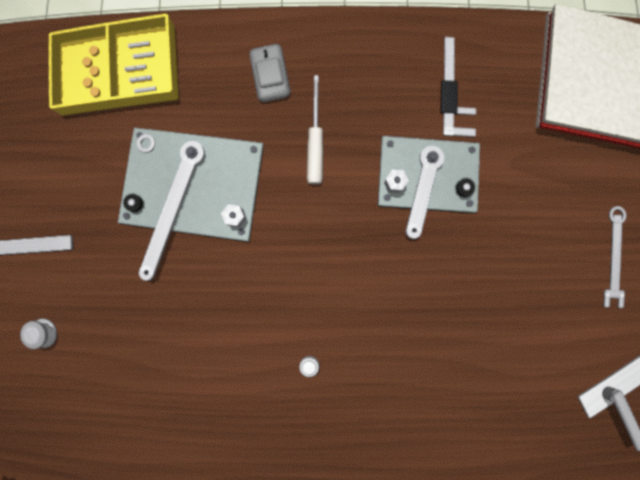

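View pics/side0.png

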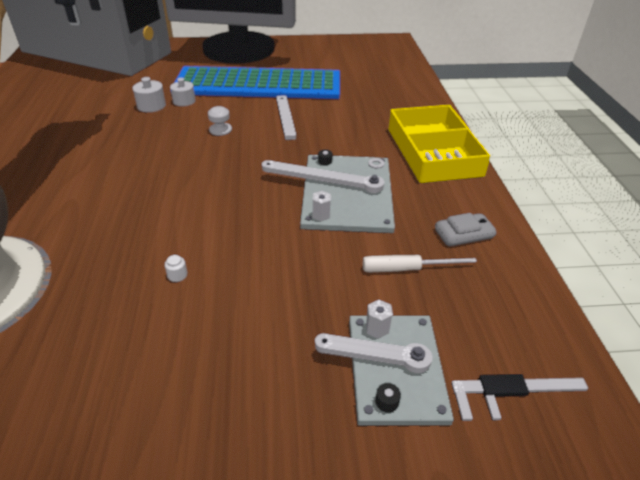

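The top view shows the long lever from its pin at (191,152) to its free end at (147,273). The hex stop is to its right at (233,215) and the buffer to its left at (133,203). The side view agrees, so I push towards -y from the +y side. The lever has to swing about 43° to reach the stop. I start by closing the fingers and moving over to the approach point (0.521, 0.318).

```bash
python3 -m pendant '[[[-3.5,-1,0,0,0,0.02,0],[-3.9,-1.1,0,0,0,0.02,0],[-3.9,-1.1,0,0,0,0.02,0],[-3.9,-1.1,0,0,0,0.02,0],[-3.9,-1.1,0,0,0,0.02,0]]]'
python3 -m pendant '[[[-3.9,-1.1,0,0,0,0,0],[-3.9,-1.1,0,0,0,0,0],[-3.9,-1.1,0,0,0,0,0],[-3.9,-1.1,0,0,0,0,0],[-3.9,-1.1,0,0,0,0,0]]]'
```

```text
time: 0.92
ee_pos: [0.2967, 0.4317, 0.23]
tcp_rot: [180.0, -0.1, 161.3]
wrist_force: [1.4, 0.4, 0.8]
opening: 0.0256
time: 1.33
ee_pos: [0.4678, 0.3119, 0.2306]
tcp_rot: [179.9, -0.0, 161.3]
wrist_force: [0.4, 1.9, 0.9]
opening: 0.0001
```

```bash
python3 -m pendant '[[[-2.4,1.2,0,0,0,0,0],[-2.4,1.2,0,0,0,0,0],[0,0,4,0,0,0,0],[0,0,4,0,0,0,0],[0,0,4,0,0,0,0]]]'
python3 - <<'E'
from h import *
im=bot.camera("top");cv2.imwrite("pics/top1.png",cv2.resize(im[100:340,40:360,::-1],None,fx=2,fy=2))
for n,z in dict(lever_push=.026,lever_pin=.026,stop_block=.014,short_lever_push=.026).items():
    for m in bot.mark_of("top",n): print(n,np.round(m["uv"],1),round(m["confidence"],2),ray("top",m["uv"],z).round(4))
print(bot.get_obs()["ee_pos"])
E
```

```text
time: 1.75
ee_pos: [0.5394, 0.3166, 0.1203]
tcp_rot: [178.8, 1.0, 160.6]
wrist_force: [0.8, -0.0, 0.0]
opening: -0.0001
lever_push [146.9 262.5] 0.87 [0.5072 0.2822 0.026 ]
lever_pin [191.9 152.6] 0.85 [0.6953 0.2074 0.026 ]
stop_block [234.5 217.8] 0.63 [0.584  0.1339 0.014 ]
short_lever_push [413.2 224.6] 0.6 [ 0.5707 -0.1673  0.026 ]
[0.53783807 0.31671577 0.12280055]
```

View pics/top1.png

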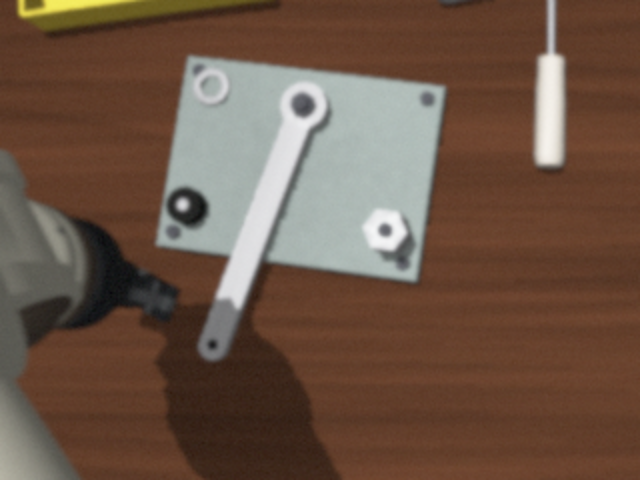

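The view confirms the closed fingers are on the left (+y) side of the lever, clear of the buffer. Next I move slightly outward and descend.

```bash
python3 -m pendant '[[[1.2,0.3,0,0,0,0,0],[0,0,3.5,0,0,0,0],[0,0,3,0,0,0,0],[0,0,2,0,0,0,0],[0,0,0,0,0,0,0]]]'
```

```text
time: 2.42
ee_pos: [0.5344, 0.3323, 0.0547]
tcp_rot: [177.7, 1.8, 160.8]
wrist_force: [-0.8, 0.4, -0.4]
opening: -0.0001
```

```bash
python3 -m pendant '[[[0.5,-0.5,0,0.04,0.031,0,0],[0,-0.5,2,0,0,0,0],[0,0,1.5,0,0,0,0],[0,0,0.5,0,0,0,0],[0,0,0,0,0,0,0]]]'
```

```text
time: 2.83
ee_pos: [0.5297, 0.3302, 0.028]
tcp_rot: [179.3, 0.6, 161.0]
wrist_force: [0.5, -0.1, -0.5]
opening: -0.0001
```

```bash
python3 -m pendant '[[[0,-0.5,1,0.01,0.01,0,0],[0,-0.5,0.8,0,0,0,0],[0,0,0.4,0,0,0,0],[0,0,0,0,0,0,0]]]'
```

```text
time: 3.17
ee_pos: [0.5277, 0.3213, 0.008]
tcp_rot: [179.7, 0.2, 161.0]
wrist_force: [0.4, 1.1, 0.3]
opening: 0.0003
```

```bash
python3 -m pendant '[[[0,-1.2,-0.1,0,0,0,0],[0,-1.2,-0.1,0,0,-0.03,0],[0,-1.2,0,0,0,-0.06,0],[0,-1.2,0,0,0,-0.06,0],[0,-1.2,0,0,0,-0.06,0]]]'
```

```text
time: 3.58
ee_pos: [0.5106, 0.2642, 0.0095]
tcp_rot: [179.5, 0.2, 173.5]
wrist_force: [-1.1, 2.3, -0.8]
opening: -0.0
```

```bash
python3 -m pendant '[[[0,-1.2,0,0.008,0,-0.05,0],[0,-1.2,0,0,0,-0.05,0],[0,-1.2,0,0,0,-0.055,0],[0,-1.2,0,0,0,-0.055,0],[0,-1,0,0,0,-0.05,0]]]'
python3 - <<'E'
from h import *
im=bot.camera("top");cv2.imwrite("pics/top2.png",cv2.resize(im[100:340,40:360,::-1],None,fx=2,fy=2))
for n,z in dict(lever_push=.026,lever_pin=.026,stop_block=.014,short_lever_push=.026).items():
    for m in bot.mark_of("top",n): print(n,np.round(m["uv"],1),round(m["confidence"],2),ray("top",m["uv"],z).round(4))
E
```

```text
time: 4.0
ee_pos: [0.5082, 0.2051, 0.0102]
tcp_rot: [179.8, 0.1, -170.7]
wrist_force: [-1.7, 0.4, -0.6]
opening: 0.0
lever_push [208.6 269.4] 0.74 [0.4961 0.1752 0.026 ]
lever_pin [193.4 154.2] 0.72 [0.6925 0.2047 0.026 ]
stop_block [234.1 216.4] 0.61 [0.5864 0.1346 0.014 ]
short_lever_push [415.9 225.1] 0.56 [ 0.5699 -0.1719  0.026 ]
```

View pics/top2.png

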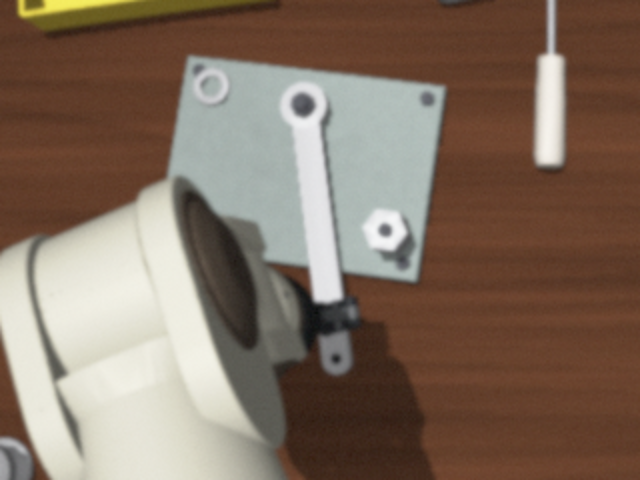

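The lever has swung past straight and leans about 8° towards the stop, with about 14° to go. From here I go slower and watch the force.

```bash
python3 -m pendant '[[[0,-0.9,0,0,0,-0.045,0],[0,-0.9,0,0,0,-0.045,0],[0,-0.8,0,0,0,-0.04,0],[0,-0.7,0,0,0,-0.035,0]]]'; python3 -m pendant '[[[0,-0.5,0,0,0,-0.025,0]]]'; python3 -m pendant '[[[0,-0.4,0,0,0,-0.02,0]]]'
```

```text
time: 4.58
ee_pos: [0.5149, 0.1773, 0.0099]
tcp_rot: [179.7, 0.1, -161.3]
wrist_force: [-1.8, 1.4, 0.8]
opening: -0.0002
time: 4.67
ee_pos: [0.5163, 0.173, 0.0098]
tcp_rot: [179.7, 0.1, -159.8]
wrist_force: [-2.5, 1.4, 1.6]
opening: 0.0003
time: 4.75
ee_pos: [0.5174, 0.1698, 0.0097]
tcp_rot: [179.6, 0.1, -158.6]
wrist_force: [-2.3, 2.5, 0.1]
opening: 0.0
```

```bash
for i in 1; do python3 -m pendant '[[[0,-0.4,0,0,0,0,0]]]'; done; python3 -m pendant '[[[0,-0.4,0,0,0,-0.02,0]]]';  python3 -m pendant '[[[0,-0.3,0,0,0,-0.01,0]]]'; python3 -m pendant '[[[0,-0.3,0,0,0,0,0]]]'
python3 - <<'E'
from h import *
im=bot.camera("top");cv2.imwrite("pics/top3.png",cv2.resize(im[140:300,120:320,::-1],None,fx=3.5,fy=3.5))
E
```

```text
time: 4.83
ee_pos: [0.5187, 0.1667, 0.0096]
tcp_rot: [179.6, 0.1, -158.6]
wrist_force: [-1.9, 1.8, 1.3]
opening: -0.0002
time: 4.92
ee_pos: [0.5199, 0.1636, 0.0095]
tcp_rot: [179.5, 0.1, -157.5]
wrist_force: [-7.5, 10.6, 1.1]
opening: -0.0001
time: 5.0
ee_pos: [0.5198, 0.1633, 0.0095]
tcp_rot: [179.2, 0.0, -156.8]
wrist_force: [-13.6, 22.5, 4.4]
opening: -0.0002
time: 5.08
ee_pos: [0.5196, 0.1635, 0.0096]
tcp_rot: [178.8, -0.0, -156.7]
wrist_force: [-8.7, 16.4, 4.1]
opening: 0.0001
```

View pics/top3.png

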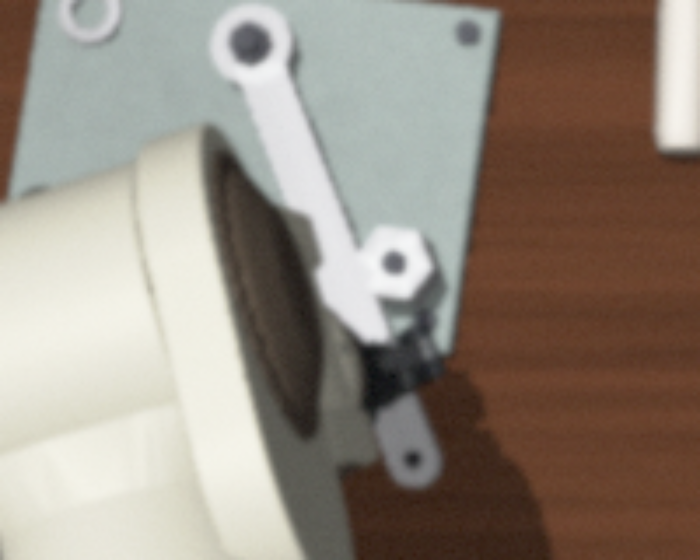

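The bar lies against the hex block at crop (395,262). The force rose to about 25 N and motion stopped, so I back off along +y and then lift.

```bash
python3 -m pendant '[[[0,1,0,0,0,0,0],[0,1.5,0,0,0,0,0],[0,2,0,0,0,0,0],[0,2,0,0,0,0,0],[0,1,-1,0,0,0,0]]]'; python3 -m pendant '[[[0,0.5,-3,0,0,0,0],[0,0,-4,0,0,0,0],[0,0,-4,0,0,0,0],[0,2,-4,0,0,0,0],[0,3,0,0,0,0,0]]]';  python3 -m pendant '[[[0,4,0,0,0,0,0],[0,4,0,0,0,0,0],[0,4,0,0,0,0,0],[0,0,0,0,0,0,0],[0,0,0,0,0,0,0]]]'
python3 - <<'E'
from h import *
im=bot.camera("top");cv2.imwrite("pics/top4.png",im[:,:,::-1])
P={}
for n,z in dict(lever_push=.026,lever_pin=.026,stop_block=.014,short_lever_push=.026).items():
    for m in bot.mark_of("top",n)[:1]: P[n]=ray("top",m["uv"],z);print(n,np.round(m["uv"],1),round(m["confidence"],2),P[n].round(4))
if len(P)==4:
    x=(P["lever_pin"]-P["lever_push"])[:2];x/=np.linalg.norm(x);d=(P["stop_block"]-P["lever_push"])[:2]
    print("y",x[0]*d[1]-x[1]*d[0])
E
```

```text
time: 5.55
ee_pos: [0.489, 0.236, 0.0201]
tcp_rot: [178.8, -0.1, -157.2]
wrist_force: [-0.5, 0.1, -0.6]
opening: -0.0001
time: 5.97
ee_pos: [0.468, 0.2834, 0.1759]
tcp_rot: [178.9, -0.2, -157.5]
wrist_force: [0.1, 0.8, 0.3]
opening: -0.0003
time: 6.38
ee_pos: [0.4199, 0.4043, 0.1877]
tcp_rot: [178.8, 0.6, -157.6]
wrist_force: [-0.9, -0.1, 0.3]
opening: 0.0002
lever_push [232.6 261. ] 0.88 [0.5103 0.1346 0.026 ]
lever_pin [191.9 156.6] 0.65 [0.6883 0.2072 0.026 ]
stop_block [236.1 214.9] 0.63 [0.589  0.1312 0.014 ]
short_lever_push [414.8 226.4] 0.7 [ 0.5677 -0.17    0.026 ]
y -0.03288603595182889
```

View pics/top4.png

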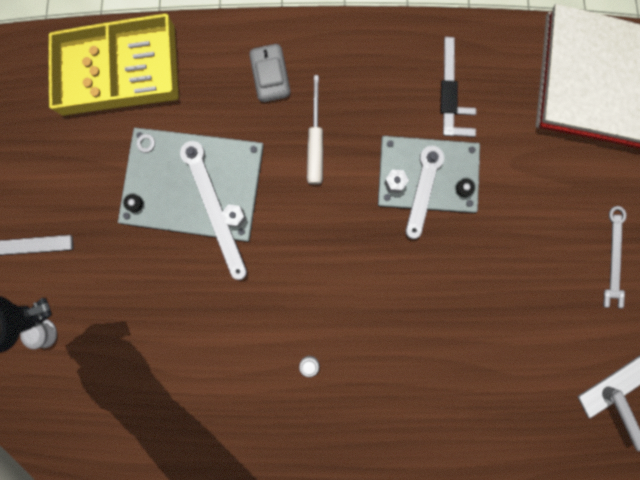

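The bar runs from the pin at (191,152) to its end at (238,272) and touches the hex block at (233,215). The short lever is unchanged, and the arm is clear at a height of 0.19 m.

```bash
python3 -c "
from workcell import bot
print(bot.job_done())"
```

```text
the job is handed in; nothing more can be done
None
```

The long lever now lies against its hexagonal stop block, and I handed the job in at about 6.5 s of the 32 s allowed. I pushed its free end about 43° with the closed fingers, from the buffer side, then backed off and lifted clear.

- **Contact:** the lever stopped moving at the block while the wrist force rose to about 26 N, well under the 120 N limit.
- **Position:** my last check from the top camera put the stop's centre 33 mm from the bar's mid-line. Contact should read 28.5 mm and the limit is 40.5 mm. The 4 mm difference is about the size of the marker noise: the pin reading alone moved about 7 mm between pictures. The final picture shows the bar touching the block.
- **Short lever:** its measured position shifted about 3 mm, which is also within that noise. The arm never went near it, and it looks unchanged in the picture.
- **Arm:** it is clear of everything, with the fingertips 0.19 m above the bench and the wrist force near zero.

No check failed. The side and top cameras disagreed by up to about 2 cm on the lever's push point at the start. I used the top camera because its readings fitted the given 200 mm distance from the pin better.

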